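Put the pigment jars and bottles away in the fitted rack

ROBOT

A 6-joint arm with a two-finger parallel gripper is mounted at the origin on a cart in front of the work surface, level with it; the furniture and walls round the work are solid. World frame = base frame: x ahead of the robot, y to its left, z up, the work surface at z = 0. Lengths are in mm, angles in rad, forces in N, time in s.
With the tool pointing down it reaches from about 350 to 875 mm from the base axis. Payload 4.2 kg.
Tool frame: the origin (TCP) lies midway between the tips of the shut fingers; the grasp point (between the pads) lies 19 mm behind it (tcp_to_grasp is the distance from the TCP to the grasp point, in mm); z points along the fingers, y is the line along which they close (so a half turn about z gives the same grasp; the last joint's range is limited). The gripper opens to 85 mm and grips with 20 to 120 N. Pads are 22 mm wide; open, the fingers measure 114 mm over their backs; the gripper's body (76 mm by 85 mm) begins 54 mm behind the grasp point. The pads swing forward as they close: fully open they stand 13 mm farther back than shut.
Start: joints at [1.445, 0.385, 0.008, 0, -1.194, -0.259], TCP at [234.575, 579.287, 231.312] pointing down, gripper open.
Joint ranges: [-3.14, 3.14], [-1.21, 2.06], [-1.07, 1.41], [-3.16, 2.05], [-2.99, -0.16], [-3.1, 3.1]. Speed limits (rad/s): [2.79, 2.79, 3.14, 3.14, 3.14, 3.14].

INTERFACE

Orientations are given as a unit quaternion [x, y, z, w].
In Python, from bench import read_state, get_image, job_done, tcp_to_grasp gives the robot as it stands.
- The arm moves only by the tool jog_arm, never from a script. Its argument "plan" is a list of rows, each a list of 3 entries, a list of its own where there are three numbers: the finger opening in mm, from 0 to 85.4, then the shift along the tool's x, y, z as a fraction of full scale, then the turn, a rotation vector about the tool's x, y, z as a fraction of full scale. A call has 1 to 10 rows; each row is the pose to reach, as a shift and turn from the pose commanded when the call began, along the tool's axes at that moment; what a row does not reach only later rows make up. Full scale, the value 1, is 0.1 m for a shift and 60 degrees for a turn. A row lasts 1/8 s, in which the tool goes at most 62.5 mm and 10.7 degrees, less where a joint would pass 70% of its speed; a pose out of reach is approached as far as the arm can. A call with a number of a shift or a turn outside -1 to 1 is refused whole. A call with a gripper value outside its range is refused whole. The fingers move at their own pace and stop on an object; the grip force is fixed at half the most. Time passes only in rows, so rows that repeat a pose let the fingers close. It gives the time, the measured TCP pose, the force, the opening and the grip force at its end, in the units of the state.
- read_state(): the state, without advancing time (a new reading comes with each control period).
- get_image(name): name is "side" or "top" or "wrist"; returns a dict with "img" (420x560x3 uint8, red, green, blue), "range_z" (420x560 float32, mm along the optical axis (not along the pixel's ray), 0 where there is no reading), "intrinsics" (3x3 intrinsics, pixels), "extrinsics" (4x4, takes a point from camera to world coordinates); the wrist camera has in their place "tool_from_camera" (4x4, takes a point from camera to tool coordinates, whose origin is the TCP and whose axes are the flange's). Camera axes: x right, y down, z forward; pixel columns grow to the right and rows downward; lengths in mm; the calibration is good to about 2 mm. A picture is of the moment at which its call begins: read the wrist's pose just before it.
- job_done(): hands the job in; it is judged then, once.
The state is a dict: "clock": time; "joints": joint angles; "joint_vel": joint speeds; "joint_efforts": joint torques, N m; "position": TCP position; "ee_rot": TCP orientation; "contact_force": force on the tool from outside, world axes, zero at the start; "wrist_torque": the same for the moment, N m; "gripper_width": finger opening in mm; "grasp_force": force on a finger pad.
Only numpy, scipy, OpenCV 4.12 (cv2) and the standard library are available. Lean on these libraries where they do the work, as an engineer would, in place of code of your own. Each camera call takes 0.05 s, during which the arm holds its last target. There are 200 camera calls.

TASK

Of the five things standing in front of the wooden bottle rack, put the two bottles and the two pigment jars away in the rack, each standing upright, fully down in the well that fits its own diameter: the slimmest in the smallest well and so on up to the widest in the largest. Do not let any of them tip over on the way, and leave the green food tin that stands among them where it is.

Things in the scene. Friction and masses are not known exactly. Their poses are not given: they have to be found in the camera images.
- ink_bottle_mid (a point): Small slim blue plastic bottle with a white cap and a paper label, 24 mm in diameter, 86 mm tall; its cylindrical body reaches about 48 mm up, the neck and cap above are narrower. Stands upright and loose on the table. This point lies on its axis, half-way up (43 mm above its underside); z is the upright axis; it is round, so its yaw does not matter.
- dropper_bottle_mid (a point): Amber-brown dropper bottle with a black rubber teat and a label, 33 mm in diameter, 102 mm tall; the glass is cylindrical up to about 57 mm, above it come the narrower cap and teat. Stands upright and loose on the table. This point lies on its axis, half-way up (51 mm above its underside); z is the upright axis; it is round, so its yaw does not matter.
- cork_jar_mid (a point): Clear glass pigment jar with a cork stopper and a label, 47 mm in diameter, 71 mm tall; the glass is cylindrical up to about 45 mm, the stopper is 34 mm wide. Stands upright and loose on the table. This point lies on its axis, half-way up (35.5 mm above its underside); z is the upright axis; it is round, so its yaw does not matter.
- green_jar_mid (a point): Glass pigment jar filled with pale green pigment, with a black lid and a label, 56 mm in diameter, 89 mm tall; the glass is cylindrical up to about 60 mm, the lid is 42 mm wide. Stands upright and loose on the table. This point lies on its axis, half-way up (44.5 mm above its underside); z is the upright axis; it is round, so its yaw does not matter.
- well_30 (a point): Round well, the smallest of the four: 30 mm in diameter, 14 mm deep, its mouth bevelled 4 mm wide at 45 degrees, in the middle of a square plywood module. This point is the centre of its black rubber-lined floor, 14 mm below the module's top face and 16 mm above the table. x and y run along the module's sides, z is up.
- well_39 (a point): Round well, the second smallest of the four: 39 mm in diameter, 14 mm deep, its mouth bevelled 4 mm wide at 45 degrees, in the middle of a square plywood module. This point is the centre of its black rubber-lined floor, 14 mm below the module's top face and 16 mm above the table. x and y run along the module's sides, z is up.
- well_52 (a point): Round well, the second largest of the four: 52 mm in diameter, 14 mm deep, its mouth bevelled 4 mm wide at 45 degrees, in the middle of a square plywood module. This point is the centre of its black rubber-lined floor, 14 mm below the module's top face and 16 mm above the table. x and y run along the module's sides, z is up.
- well_62 (a point): Round well, the largest of the four: 62 mm in diameter, 14 mm deep, its mouth bevelled 4 mm wide at 45 degrees, in the middle of a square plywood module. This point is the centre of its black rubber-lined floor, 14 mm below the module's top face and 16 mm above the table. x and y run along the module's sides, z is up.
- rack: The bottle rack: a low dark wooden tray, 110 x 378 mm, a small brass handle at each end, carrying a row of four square plywood modules (88 mm square, 90 mm apart, top faces 30 mm above the table), one well in each, in any sequence. Tray and modules are fixed. Origin: centre of the tray's underside; y runs along the row, z is up.
- food_tin_mid (a point): Green food tin with a gold rim, used for rinsing, 57 mm in diameter, 72 mm tall, standing loose on the table among the bottles and jars. It does not belong in the rack. This point lies on its axis, half-way up.
Not all that is in view belongs to the job. What is shaped like the part that bears cork_jar_mid but pink, purple or red is not meant.

How it is judged:
By the outcome, as a careful person would: the job done as asked, in the order asked, and still so for the second after the job is handed in, with the robot touching nothing.
It also fails if it takes over 93 s, if anything falls off the work surface, if the arm or the gripper's body presses on something with over 40 N, if the wrist force passes 120 N, or if a joint passes its speed limit or range.

## Working session

There is one attempt and no reset: what is moved stays moved. The work goes in short steps, Python scripts to look and compute and a tool call to move; the robot and the scene stay as the last step left them, time stands still between calls to the robot, and variables do not carry over. Pictures are saved under pics/ and viewed, at most 14 in all, crops included, and the job is handed in when it is done.

Besides the shell and the picture viewer there is one more tool, called after ">>>" by a JSON object that holds its "fn" and its "kwargs". jog_arm: Moves the arm, as the interface text tells. Its arguments: {"type":"object","properties":{"plan":{"type":"array"}},"required":["plan"]}

```bash
mkdir -p pics; ls
python3 - <<'E'
from bench import *
import cv2,numpy as np
s=read_state();print({k:np.round(v,3).tolist() for k,v in s.items()}, tcp_to_grasp)
for n in("top","side"):
    d=get_image(n);cv2.imwrite(f"pics/{n}0.png",d["img"][:,:,::-1]);np.savez(f"/tmp/{n}0.npz",**d)
    print(n,np.round(d["intrinsics"],1).tolist(),np.round(d["extrinsics"],3).tolist())
E
```

```text
pics
{'clock': 0.0, 'joints': [1.445, 0.386, 0.007, -0.001, -1.194, -0.259], 'joint_vel': [-0.001, 0.001, -0.0, 0.002, -0.001, -0.001], 'joint_efforts': [0.0, -39.229, 18.841, 4.186, -0.005, 0.0], 'position': [234.378, 578.752, 230.193], 'ee_rot': [0.982, -0.191, -0.0, 0.001], 'contact_force': [-0.26, -0.522, -0.344], 'wrist_torque': [-0.04, -0.025, 0.001], 'grasp_force': 0.0, 'gripper_width': 85.237} 18.700000000000003
top [[408.3, 0.0, 280.5], [0.0, 408.3, 203.4], [0.0, 0.0, 1.0]] [[0.001, -0.992, 0.125, 437.35], [-1.0, -0.003, -0.013, -29.235], [0.013, -0.125, -0.992, 986.954], [0.0, 0.0, 0.0, 1.0]]
side [[405.5, 0.0, 280.1], [0.0, 405.5, 210.0], [0.0, 0.0, 1.0]] [[-0.995, -0.076, 0.069, 485.338], [-0.1, 0.555, -0.826, 703.409], [0.024, -0.828, -0.56, 588.179], [0.0, 0.0, 0.0, 1.0]]
```

View pics/top0.png

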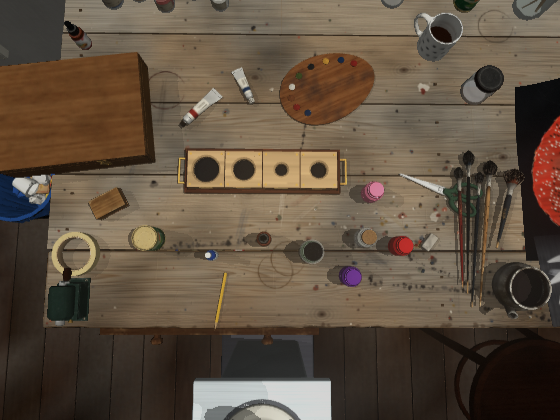

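View pics/side0.png

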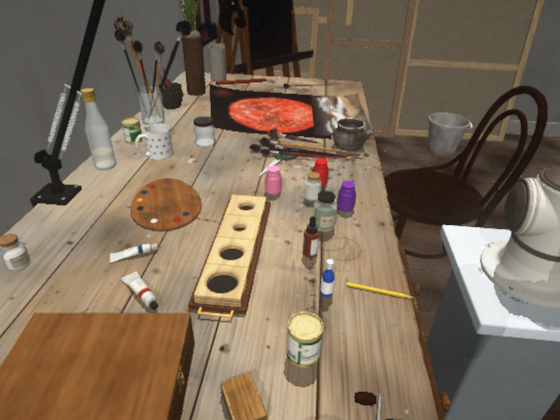

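The top view shows the tin at (147,238), ink at (209,255), dropper at (263,239), green jar at (311,251) and cork jar at (367,238). The wells at v≈170 are 62 at u=206, 52 at 243, 30 at 281 and 39 at 319. The pink, red and purple jars are distractors.

```bash
cat > h.py <<'E'
import numpy as np,cv2
from scipy.optimize import least_squares
def cloud(d,T):
    K=d["intrinsics"];z=d["range_z"].astype(float)
    v,u=np.mgrid[:z.shape[0],:z.shape[1]]
    p=np.stack([(u-K[0,2])/K[0,0]*z,(v-K[1,2])/K[1,1]*z,z],-1)
    w=p@T[:3,:3].T+T[:3,3]; w[z<=0]=np.nan
    return w
def circ(p,r=None):
    c0=p.mean(0)
    if r is None:
        f=least_squares(lambda q:np.hypot(*(p-q[:2]).T)-q[2],[*c0,20],loss='soft_l1');return f.x
    f=least_squares(lambda q:np.hypot(*(p-q[:2]).T)-r,c0,loss='soft_l1');return f.x
E
python3 - <<'E'
from h import *
for n in("top","side"):
    d=dict(np.load(f"/tmp/{n}0.npz"));w=cloud(d,d["extrinsics"]);
    x,y,z=w[...,0],w[...,1],w[...,2]
    reg=(x>150)&(x<600)&(abs(y)<480)
    print(n,"table z",np.nanmedian(z[reg&(abs(z)<12)]))
    m=(reg&(z>12)).astype(np.uint8)
    k,l,s,c=cv2.connectedComponentsWithStats(m)
    for i in range(1,k):
        if s[i,4]<40: continue
        q=w[l==i];zt=np.percentile(q[:,2],97);t=q[q[:,2]>zt-8]
        print(np.round(c[i]),s[i,4],"top z",round(zt),"top c",np.round((t[:,:2].max(0)+t[:,:2].min(0))/2),"bbox",np.round(q.min(0)),np.round(q.max(0)))
    if n=="top":
        for (a,b) in((206,169),(243,170),(281,170),(319,170)):
            q=w[b-15:b+16,a-17:a+18].reshape(-1,3);f=q[(q[:,2]<24)]
            g=q[q[:,2]>28]
            print("well",a,len(f),np.round((f.max(0)+f.min(0))/2,1),np.round(f.max(0)-f.min(0)), "topz",np.median(g[:,2]),"floor",np.percentile(f[:,2],20), "centroid",np.round(f.mean(0),1))
E
```

```text
top table z -1.5065269118422293
[373. 192.] 345 top z 72 top c [ 585. -259.] bbox [ 563. -280.   12.] [ 600. -237.   74.]
[107. 203.] 714 top z 29 top c [559. 369.] bbox [521. 326.  12.] [596. 413.  31.]
[226. 187.] 195 top z 31 top c [598.  92.] bbox [595.   5.  12.] [599. 182.  32.]
[302. 187.] 235 top z 31 top c [597. -87.] bbox [ 585. -183.   12.] [600.   0.  34.]
[460. 220.] 180 top z 17 top c [ 517. -474.] bbox [ 435. -479.   12.] [ 598. -469.   19.]
[147. 238.] 676 top z 72 top c [475. 263.] bbox [447. 234.  12.] [503. 291.  75.]
[365. 237.] 363 top z 72 top c [ 477. -240.] bbox [ 455. -261.   12.] [ 499. -217.   75.]
[ 70. 285.] 2301 top z 119 top c [394. 405.] bbox [285. 388.  12.] [489. 480. 125.]
[264. 239.] 172 top z 99 top c [474.  -2.] bbox [457. -18.  19.] [488.  12. 105.]
[400. 245.] 393 top z 73 top c [ 459. -322.] bbox [ 437. -339.   12.] [ 482. -298.   74.]
[311. 251.] 505 top z 90 top c [ 445. -112.] bbox [ 419. -140.   13.] [473. -84.  93.]
[211. 255.] 113 top z 86 top c [437. 119.] bbox [425. 107.  15.] [448. 127.  88.]
[350. 276.] 364 top z 73 top c [ 388. -202
[... 476 characters left out ...]
 29.58437498934154 floor 13.929179848243734 centroid [ 641.6 -133.7   16. ]
side table z -1.4019421797376026
[324. 204.] 2234 top z 88 top c [453. -62.] bbox [ 365. -337.   12.] [501.  17. 100.]
[274. 179.] 317 top z 71 top c [ 585. -257.] bbox [ 564. -272.   12.] [ 600. -234.   71.]
[253. 251.] 317 top z 31 top c [598.   4.] bbox [ 595. -177.   12.] [600. 184.  32.]
[328. 279.] 349 top z 85 top c [437. 121.] bbox [425. 114.  12.] [449. 133.  87.]
[305. 337.] 1578 top z 71 top c [476. 264.] bbox [447. 236.  12.] [504. 294.  73.]
[243. 398.] 1531 top z 28 top c [559. 366.] bbox [521. 326.  12.] [597. 405.  30.]
[369. 401.] 370 top z 124 top c [395. 409.] bbox [379. 401.  94.] [411. 424. 125.]
```

>>> {"fn": "jog_arm", "kwargs": {"plan": [[85,[0.5,0.5,0],[0,0,0]],[85,[1,1,0],[0,0,0]]]}}

```text
clock: 0.35
position: [283.4, 462.8, 230.3]
ee_rot: [0.982, -0.191, -0.0, 0.001]
contact_force: [1.5, 0.3, 0.3]
gripper_width: 84.8
grasp_force: 0.0
```

>>> {"fn": "jog_arm", "kwargs": {"plan": [[85,[0.5,0.5,0],[0,0,0.1]],[85,[1,1,0],[0,0,0]]]}}

```text
clock: 0.6
position: [332.3, 347.0, 231.0]
ee_rot: [0.982, -0.19, -0.0, 0.0]
contact_force: [1.2, -0.7, 0.2]
gripper_width: 84.7
grasp_force: 0.0
```

>>> {"fn": "jog_arm", "kwargs": {"plan": [[85,[0.5,0.5,0],[0,0,0]],[85,[1,1,0],[0,0,0]]]}}

```text
clock: 0.85
position: [381.0, 231.9, 231.2]
ee_rot: [0.982, -0.191, -0.0, -0.0]
contact_force: [1.1, 0.3, -0.2]
gripper_width: 84.9
grasp_force: 0.0
```

>>> {"fn": "jog_arm", "kwargs": {"plan": [[85,[0.3,0.2,0],[0,0,0.2]],[85,[0.6,0.49,0],[0,0,0.36]],[85,[0.6,0.49,0],[0,0,0.54]],[85,[0.6,0.49,0],[0,0,0.72]],[85,[0.6,0.49,0],[0,0,0.9]],[85,[0.6,0.49,0],[0,0,1]],[85,[0.6,0.49,0],[0,0,1]]]}}

```text
clock: 1.72
position: [417.8, 165.9, 231.0]
ee_rot: [0.755, -0.656, -0.0, 0.0]
contact_force: [-0.0, -0.1, 0.5]
gripper_width: 85.4
grasp_force: 0.0
```

>>> {"fn": "jog_arm", "kwargs": {"plan": [[85,[0,0,0],[0,0,0.13]],[85,[0,0,0],[0,0,0.13]],[85,[0,0,0],[0,0,0.13]]]}}

```text
clock: 2.1
position: [418.0, 166.0, 231.2]
ee_rot: [0.709, -0.705, -0.0, 0.0]
contact_force: [-0.5, -0.3, 0.5]
gripper_width: 85.2
grasp_force: 0.0
```

Run:
```python
from bench import *
import cv2,numpy as np
s=read_state();print({k:np.round(s[k],3).tolist() for k in("clock","joints","position","ee_rot","contact_force")})
d=get_image("wrist");cv2.imwrite("pics/w1.png",d["img"][:,:,::-1]);np.savez("/tmp/w1.npz",pos=s["position"],q=s["ee_rot"],**d)
print(np.round(d["tool_from_camera"],3).tolist(),np.round(d["intrinsics"],1).tolist())
```

```text
{'clock': 2.1, 'joints': [0.741, 0.082, -0.398, -0.0, -1.091, -0.736], 'position': [417.969, 165.99, 231.226], 'ee_rot': [0.709, -0.705, -0.0, 0.0], 'contact_force': [-0.475, -0.316, 0.53]}
[[0.001, -0.959, -0.283, 71.756], [1.0, 0.002, -0.002, -0.32], [0.002, -0.283, 0.959, -143.064], [0.0, 0.0, 0.0, 1.0]] [[344.2, 0.0, 278.8], [0.0, 344.2, 206.3], [0.0, 0.0, 1.0]]
```

View pics/w1.png

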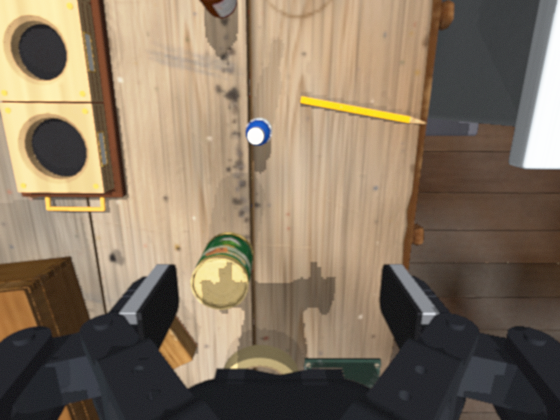

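The wrist view shows ink at (258,130), the tin at (222,280), the 62 well at (58,148) and the 52 well at (42,50). I'll measure the wells and ink from this cloud.

```bash
cat >> h.py <<'E'
from scipy.spatial.transform import Rotation as R
def wristT(d):
    T=np.eye(4);T[:3,:3]=R.from_quat(d["q"]).as_matrix();T[:3,3]=d["pos"];return T@d["tool_from_camera"]
def wells(w,guess):
    for y0,r in guess:
        for zt in(27.5,25):
            x,y,z=w[...,0],w[...,1],w[...,2]
            m=((np.hypot(x-641,y-y0)<r+10)&(z<zt)).astype(np.uint8)
            c=max(cv2.findContours(m,cv2.RETR_EXTERNAL,cv2.CHAIN_APPROX_NONE)[0],key=len)[:,0]
            p=w[c[:,1],c[:,0],:2]
            print("well",r,zt,len(p),np.round(circ(p),1))
def body(w,x0,y0,rad,zlo,zhi):
    x,y,z=w[...,0],w[...,1],w[...,2]
    m=(np.hypot(x-x0,y-y0)<rad+12)&(z>zlo)&(z<zhi)
    p=w[m][:,:2];print("obj",x0,y0,len(p),"fitR",np.round(circ(p,rad),1))
def top(w,x0,y0,zlo,zhi,rad=25):
    x,y,z=w[...,0],w[...,1],w[...,2]
    p=w[(np.hypot(x-x0,y-y0)<rad)&(z>zlo)&(z<zhi)]
    print("top",len(p),"mid",np.round((p.max(0)+p.min(0))/2,1),"mean",np.round(p.mean(0),1),"ext",np.round(np.ptp(p,axis=0),1))
E
python3 - <<'E'
from h import *
d=dict(np.load("/tmp/w1.npz"));w=cloud(d,wristT(d))
x,y,z=w[...,0],w[...,1],w[...,2]
print("table",np.nanmedian(z[(abs(z)<10)]),"rack top",np.nanmedian(z[(abs(z-30)<6)&(x>600)]))
print("wrist");wells(w,[(139,31),(48.5,26)]);body(w,437,121,12,10,44);top(w,437,121,80,95)
for n in("top","side"):
    d=dict(np.load(f"/tmp/{n}0.npz"));w=cloud(d,d["extrinsics"]);print(n)
    if n=="top": wells(w,[(139,31),(48.5,26),(-41.5,15),(-132,19.5)])
    for a in[(437,121,12,10,44),(474,-2,16.5,10,52),(477,-240,23.5,10,40),(445,-112,28,10,55)]: body(w,*a)
    for a in[(437,121,80,95),(474,-2,90,110),(477,-240,64,80),(445,-112,82,100)]: top(w,*a)
E
```

```text
table -0.09567752988425582 rack top 30.81321894687713
wrist
well 31 27.5 222 [645.7 138.6  30.1]
well 31 25 177 [646.5 138.5  29. ]
well 26 27.5 215 [645.3  47.5  25.3]
well 26 25 170 [646.5  47.3  24. ]
obj 437 121 68 fitR [439.1 118.8]
top 216 mid [438.9 119.   84.7] mean [439.  118.6  86.3] ext [13.  13.1  8.6]
top
well 31 27.5 128 [641.2 138.4  33.7]
well 31 25 79 [642.1 138.3  30.2]
well 26 27.5 116 [640.4  48.1  28.9]
well 26 25 66 [641.   47.9  25.8]
well 15 27.5 78 [640.8 -41.8  18.7]
well 15 25 38 [641.6 -42.3  14.2]
well 19.5 27.5 91 [ 640.5 -131.8   22.5]
well 19.5 25 54 [ 641.5 -133.4   19. ]
obj 437 121 26 fitR [436.5 118.7]
obj 474 -2 9 fitR [473.4  -2.7]
obj 477 -240 49 fitR [ 477.6 -241. ]
obj 445 -112 25 fitR [ 444.7 -112. ]
top 28 mid [437.3 118.5  84.9] mean [436.9 118.2  84.7] ext [10.9 11.3  6.5]
top 28 mid [474.2  -1.8  98.3] mean [473.8  -2.3  97.3] ext [11.  11.1 13.3]
top 183 mid [ 477.  -240.5   69.6] mean [ 477.2 -240.    69.9] ext [31.5 31.9 10.7]
top 281 mid [ 445.4 -112.4   88.5] mean [ 445. -112.   88.] ext [39.3 39.8  9.4]
side
obj 437 121 164 fitR [437.3 119.9]
obj 474 -2 236 fitR [474.3  -1.7]
obj 477 -240 150 fitR [ 478.2 -240.1]
obj 445 -112 328 fitR [ 445.2 -111.2]
top 37 mid [437.3 121.5  84.1] mean [437.3 121.6  84.3] ext [11.5 14.5  6.5]
top 29 mid [4.749e+02 1.000e-01 9.540e+01] mean [474.7   1.8  95.4] ext [10.9 10.9 10.1]
top 82 mid [ 477.3 -237.8   67.9] mean [ 477.9 -235.1   69.1] ext [31.8 34.1  7.6]
top 158 mid [ 445.3 -109.4   86.2] mean [ 445.6 -107.2   87.3] ext [40.  42.5  7.7]
```

>>> {"fn": "jog_arm", "kwargs": {"plan": [[85,[0.3,-0.1,0.4],[0,0,0]],[85,[0.47,-0.2,0.8],[0,0,0]],[85,[0.47,-0.2,1],[0,0,0]],[85,[0.47,-0.2,1],[0,0,0]]]}}

```text
clock: 2.65
position: [437.4, 118.3, 130.0]
ee_rot: [0.708, -0.706, -0.0, 0.002]
contact_force: [-0.5, -0.2, 0.2]
gripper_width: 84.8
grasp_force: 0.0
```

```bash
cat > look.py <<'E'
from bench import *
from h import *
import sys
def look(n=None):
    s=read_state();d=get_image("wrist");d["pos"]=s["position"];d["q"]=s["ee_rot"]
    print("pos",np.round(s["position"],1),"t",round(s["clock"],2),"F",np.round(s["contact_force"],1))
    if n: cv2.imwrite(f"pics/{n}.png",d["img"][:,:,::-1])
    return d,cloud(d,wristT(d))
E
python3 - <<'E'
from look import *
d,w=look("w2");body(w,438,119,12,10,44);top(w,438,119,80,95)
E
```

```text
pos [437.4 118.3 130. ] t 2.65 F [-0.5 -0.2  0.2]
obj 438 119 363 fitR [438.9 118.7]
top 435 mid [438.7 118.7  84.2] mean [438.7 117.8  85.9] ext [12.4 13.6  8. ]
```

>>> {"fn": "jog_arm", "kwargs": {"plan": [[85,[0,-0.01,0.5],[0,0,0]],[85,[0,-0.01,1],[0,0,0]]]}}

```text
clock: 2.95
position: [441.1, 120.8, 32.3]
ee_rot: [0.709, -0.706, 0.001, -0.003]
contact_force: [-0.0, 0.9, -1.2]
gripper_width: 84.7
grasp_force: 0.0
```

>>> {"fn": "jog_arm", "kwargs": {"plan": [[85,[0,0,0.1],[0,0,0]],[85,[0,0,0.1],[0,0,0]],[40,[0,0,0.1],[0,0,0]],[20,[0,0,0.1],[0,0,0]],[15,[0,0,0.1],[0,0,0]],[15,[0,0,0.1],[0,0,0]],[15,[0,0,0.1],[0,0,0]],[15,[0,0,0.1],[0,0,0]]]}}

```text
clock: 3.95
position: [439.5, 119.3, 22.1]
ee_rot: [0.708, -0.706, 0.0, -0.0]
contact_force: [-1.8, -0.3, 5.0]
gripper_width: 22.3
grasp_force: 58.4
```

>>> {"fn": "jog_arm", "kwargs": {"plan": [[15,[0,0,-0.5],[0,0,0]],[15,[0,0,-0.95],[0,0,0]],[15,[0.3,-0.4,-1],[0,0,0]],[15,[0.6,-0.8,-1],[0,0,0]],[15,[0.7,-1,-1],[0,0,0]]]}}

```text
clock: 4.58
position: [540.8, 47.9, 121.5]
ee_rot: [0.707, -0.707, 0.0, -0.0]
contact_force: [-0.0, -0.1, -1.1]
gripper_width: 22.6
grasp_force: 59.0
```

>>> {"fn": "jog_arm", "kwargs": {"plan": [[15,[0.3,-0.4,0],[0,0,0]],[15,[0.6,-0.8,0],[0,0,0]],[15,[0.7,-1,0],[0,0,0]],[15,[0.7,-1,0],[0,0,0]]]}}

```text
clock: 5.08
position: [640.1, -21.4, 120.3]
ee_rot: [0.707, -0.707, -0.0, 0.0]
contact_force: [-1.4, 0.1, -0.8]
gripper_width: 22.4
grasp_force: 59.0
```

Run:
```python
from look import *
d,w=look("w3");np.savez("/tmp/w3.npz",**d)
x,y,z=w[...,0],w[...,1],w[...,2]
print("rack top",np.nanmedian(z[(abs(z-30)<6)&(x>600)]))
try: wells(w,[(-41.8,15),(-132,19.5),(48,26)])
except Exception as e: print(e)
```

```text
pos [640.1 -21.4 120.3] t 5.08 F [-1.4  0.1 -0.8]
rack top 30.398610802813792
well 15 27.5 164 [642.7 -42.   15.7]
well 15 25 118 [642.8 -41.4  14.4]
well 19.5 27.5 288 [ 642.5 -132.4   20.1]
well 19.5 25 188 [ 642.5 -132.8   19.1]
max() iterable argument is empty
```

View pics/w3.png

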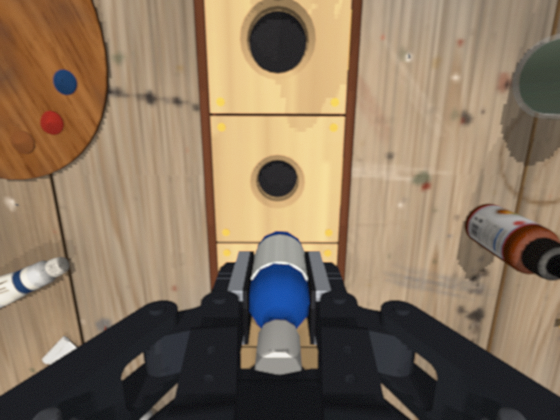

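The 39 well is at (278,40), the 30 well at (277,178), and the ink is held upright. Both wells fit x≈642.6.

>>> {"fn": "jog_arm", "kwargs": {"plan": [[15,[0.2,-0.025,0],[0,0,0]],[15,[0.2,-0.025,0.3],[0,0,0]],[15,[0.2,-0.025,0.6],[0,0,0]],[15,[0.2,-0.025,0.6],[0,0,0]],[15,[0.2,-0.025,0.6],[0,0,0]]]}}

```text
clock: 5.75
position: [642.7, -40.4, 62.7]
ee_rot: [0.708, -0.706, 0.001, -0.001]
contact_force: [0.9, 0.0, -0.2]
gripper_width: 22.4
grasp_force: 59.0
```

>>> {"fn": "jog_arm", "kwargs": {"plan": [[15,[0.01,0,0.07],[0,0,0]],[15,[0.01,0,0.15],[0,0,0]],[15,[0.01,0,0.2],[0,0,0]],[15,[0.01,0,0.24],[0,0,0]],[15,[0.01,0,0.24],[0,0,0]]]}}

```text
clock: 6.38
position: [641.9, -41.4, 38.2]
ee_rot: [0.708, -0.706, -0.0, 0.0]
contact_force: [-1.1, -0.1, 4.5]
gripper_width: 22.6
grasp_force: 59.6
```

>>> {"fn": "jog_arm", "kwargs": {"plan": [[32,[0,0,0],[0,0,0]],[50,[0,0,0],[0,0,0]],[85,[0,0,0],[0,0,0]],[85,[0,0,0],[0,0,0]],[85,[0,0,-0.3],[0,0,0]],[85,[0,0,-0.7],[0,0,0]],[85,[0,0,-1],[0,0,0]],[85,[0,0,-1],[0,0,0]]]}}

```text
clock: 7.38
position: [643.8, -41.2, 140.5]
ee_rot: [0.708, -0.706, 0.002, -0.003]
contact_force: [-0.1, 0.2, 0.6]
gripper_width: 85.2
grasp_force: 0.0
```

>>> {"fn": "jog_arm", "kwargs": {"plan": [[85,[-0.1,0.3,-0.3],[0,0,0]],[85,[-0.2,0.7,-0.3],[0,0,0]],[85,[-0.2,1,-0.3],[0,0,0]]]}}

```text
clock: 7.75
position: [540.0, -21.2, 166.4]
ee_rot: [0.708, -0.706, -0.001, 0.001]
contact_force: [-0.5, 0.4, -0.1]
gripper_width: 85.1
grasp_force: 0.0
```

>>> {"fn": "jog_arm", "kwargs": {"plan": [[85,[-0.1,0.3,0],[0,0,0]],[85,[-0.2,0.67,0],[0,0,0]],[85,[-0.2,0.67,0],[0,0,0]],[85,[-0.2,0.67,0],[0,0,0]]]}}

```text
clock: 8.25
position: [475.4, -1.8, 167.1]
ee_rot: [0.708, -0.706, 0.0, 0.0]
contact_force: [0.9, -0.4, -0.5]
gripper_width: 84.7
grasp_force: 0.0
```

Run:
```python
from look import *
d,w=look("w4");body(w,475,-2,16.5,12,52);top(w,475,-2,92,110)
d=get_image("top");w=cloud(d,d["extrinsics"]);top(w,641,-42,70,115)
```

```text
pos [475.4  -1.8 167.1] t 8.25 F [ 0.9 -0.4 -0.5]
obj 475 -2 359 fitR [476.4  -3. ]
top 316 mid [476.3  -3.   97.3] mean [476.2  -4.   98. ] ext [12.6 12.7 10.5]
top 68 mid [639.2 -42.2  86.3] mean [637.5 -42.   86.3] ext [17.1 18.3 32.3]
```

View pics/w4.png

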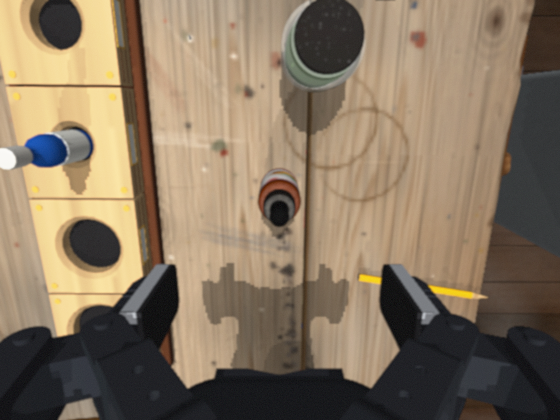

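Ink stands in the 30 well at (62,148). The dropper is centred at (280,205).

>>> {"fn": "jog_arm", "kwargs": {"plan": [[85,[0.012,-0.01,0.5],[0,0,0]],[85,[0.012,-0.01,1],[0,0,0]],[85,[0.012,-0.01,1],[0,0,0]]]}}

```text
clock: 8.72
position: [473.8, -4.1, 64.0]
ee_rot: [0.708, -0.707, -0.002, 0.004]
contact_force: [-0.9, -0.3, 0.0]
gripper_width: 84.6
grasp_force: 0.0
```

>>> {"fn": "jog_arm", "kwargs": {"plan": [[85,[0,0,0.2],[0,0,0]],[85,[0,0,0.33],[0,0,0]],[85,[0,0,0.33],[0,0,0]],[45,[0,0,0.33],[0,0,0]],[28,[0,0,0.33],[0,0,0]],[24,[0,0,0.33],[0,0,0]],[24,[0,0,0.33],[0,0,0]],[24,[0,0,0.33],[0,0,0]]]}}

```text
clock: 9.72
position: [476.2, -3.0, 35.0]
ee_rot: [0.708, -0.706, 0.0, -0.0]
contact_force: [-1.0, 1.2, 6.1]
gripper_width: 30.3
grasp_force: 59.2
```

>>> {"fn": "jog_arm", "kwargs": {"plan": [[24,[0,0,-0.5],[0,0,0]],[24,[0,0,-0.95],[0,0,0]],[24,[0.2,-0.4,-1],[0,0,0]],[24,[0.5,-0.8,-1],[0,0,0]],[24,[0.6,-0.9,-1],[0,0,0]]]}}

```text
clock: 10.35
position: [567.8, -64.0, 133.9]
ee_rot: [0.707, -0.707, 0.0, -0.0]
contact_force: [0.2, 0.4, -1.8]
gripper_width: 30.4
grasp_force: 59.7
```

>>> {"fn": "jog_arm", "kwargs": {"plan": [[24,[0.3,-0.4,0],[0,0,0]],[24,[0.6,-0.76,0],[0,0,0]],[24,[0.69,-0.76,0],[0,0,0]],[24,[0.69,-0.76,0],[0,0,0]]]}}

```text
clock: 10.85
position: [640.9, -131.7, 133.3]
ee_rot: [0.708, -0.707, -0.001, 0.001]
contact_force: [-0.8, 0.5, -0.8]
gripper_width: 30.7
grasp_force: 59.8
```

Run:
```python
from look import *
d,w=look("w5");
d=get_image("side");cv2.imwrite("pics/s5.png",d["img"][100:380,160:440,::-1].repeat(2,0).repeat(2,1))
```

```text
pos [ 640.9 -131.7  133.3] t 10.85 F [-0.8  0.5 -0.8]
```

View pics/s5.png

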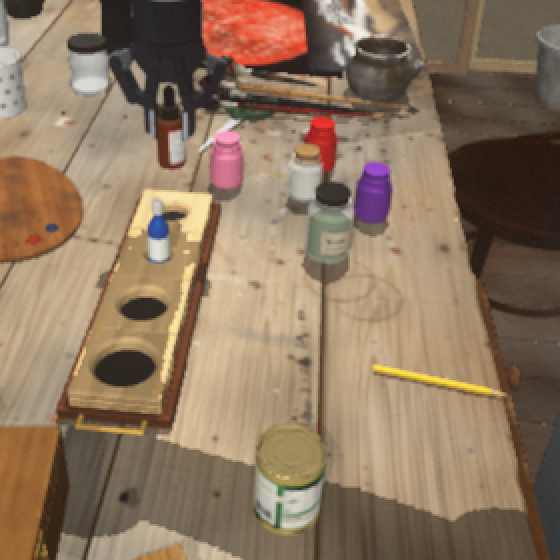

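The dropper is held upright above the last well, and the ink is seated.

>>> {"fn": "jog_arm", "kwargs": {"plan": [[24,[0.005,-0.012,0.3],[0,0,0]],[24,[0.005,-0.012,0.55],[0,0,0]],[24,[0.005,-0.012,0.55],[0,0,0]],[24,[0.005,-0.012,0.6],[0,0,0]],[24,[0.005,-0.012,0.68],[0,0,0]],[24,[0.005,-0.012,0.76],[0,0,0]],[24,[0.005,-0.012,0.82],[0,0,0]],[24,[0.005,-0.012,0.82],[0,0,0]]]}}

```text
clock: 11.95
position: [643.3, -132.2, 51.8]
ee_rot: [0.708, -0.706, -0.0, 0.0]
contact_force: [0.4, -0.5, -1.4]
gripper_width: 30.2
grasp_force: 59.7
```

>>> {"fn": "jog_arm", "kwargs": {"plan": [[24,[0,0,0.01],[0,0,0]],[42,[0,0,0.01],[0,0,0]],[60,[0,0,0.01],[0,0,0]],[85,[0,0,0.01],[0,0,0]],[85,[0,0,0.01],[0,0,0]],[85,[0,0,-0.3],[0,0,0]],[85,[0,0,-0.7],[0,0,0]],[85,[0,0,-1],[0,0,0]],[85,[0,0,-1],[0,0,0]]]}}

```text
clock: 13.08
position: [645.3, -132.2, 155.8]
ee_rot: [0.708, -0.706, 0.003, -0.002]
contact_force: [0.3, 0.7, -0.5]
gripper_width: 84.9
grasp_force: 0.0
```

>>> {"fn": "jog_arm", "kwargs": {"plan": [[85,[0,0.3,-0.3],[0,0,0]],[85,[-0.1,0.8,-0.3],[0,0,0]],[85,[-0.1,1,-0.3],[0,0,0]]]}}

```text
clock: 13.45
position: [540.5, -121.9, 181.6]
ee_rot: [0.708, -0.706, -0.001, 0.001]
contact_force: [0.1, -0.7, -0.4]
gripper_width: 84.7
grasp_force: 0.0
```

>>> {"fn": "jog_arm", "kwargs": {"plan": [[85,[-0.1,0.5,0.1],[0,0,0]],[85,[-0.1,0.96,0.3],[0,0,0]],[85,[-0.1,0.96,0.3],[0,0,0]],[85,[-0.1,0.96,0.3],[0,0,0]]]}}

```text
clock: 13.95
position: [447.9, -112.6, 152.3]
ee_rot: [0.708, -0.706, 0.0, -0.0]
contact_force: [0.5, -1.1, 0.8]
gripper_width: 84.8
grasp_force: 0.0
```

Run:
```python
from look import *
d,w=look("w6");body(w,447,-112,28,10,55);top(w,447,-112,84,100,40)
d=get_image("top");w=cloud(d,d["extrinsics"]);top(w,641,-42,95,115);top(w,641,-132,105,130)
```

```text
pos [ 447.9 -112.6  152.3] t 13.95 F [ 0.5 -1.1  0.8]
obj 447 -112 542 fitR [ 447.6 -112.1]
top 3164 mid [ 447.2 -112.6   87.9] mean [ 447.2 -113.4   89.3] ext [41.1 41.3  7.1]
top 29 mid [639.8 -40.7 100.7] mean [639.5 -41.6 100.4] ext [11.2 11.2  6. ]
top 27 mid [ 640.2 -130.5  111.7] mean [ 639.7 -131.   112.5] ext [11.3 10.9  9.2]
```

>>> {"fn": "jog_arm", "kwargs": {"plan": [[85,[0,0.005,0.5],[0,0,0]],[85,[0,0.005,1],[0,0,0]],[85,[0,0.005,1],[0,0,0]]]}}

```text
clock: 14.42
position: [445.2, -112.8, 49.5]
ee_rot: [0.708, -0.706, -0.003, 0.003]
contact_force: [-0.3, -0.8, 1.1]
gripper_width: 85.0
grasp_force: 0.0
```

>>> {"fn": "jog_arm", "kwargs": {"plan": [[85,[0,0,0.15],[0,0,0]],[85,[0,0,0.28],[0,0,0]],[85,[0,0,0.28],[0,0,0]],[60,[0,0,0.28],[0,0,0]],[50,[0,0,0.28],[0,0,0]],[45,[0,0,0.28],[0,0,0]],[45,[0,0,0.28],[0,0,0]]]}}

```text
clock: 15.3
position: [447.5, -112.6, 25.5]
ee_rot: [0.708, -0.706, 0.001, -0.001]
contact_force: [-1.1, 0.0, 6.1]
gripper_width: 53.2
grasp_force: 62.7
```

>>> {"fn": "jog_arm", "kwargs": {"plan": [[45,[0,0,-0.4],[0,0,0]],[45,[0,0,-0.8],[0,0,0]],[45,[-0.3,-0.2,-1],[0,0,0]],[45,[-0.7,-0.5,-1],[0,0,0]],[45,[-0.9,-0.6,-1],[0,0,0]]]}}

```text
clock: 15.92
position: [508.1, -20.7, 125.0]
ee_rot: [0.708, -0.706, 0.0, -0.001]
contact_force: [0.3, -1.1, -1.1]
gripper_width: 53.5
grasp_force: 63.8
```

>>> {"fn": "jog_arm", "kwargs": {"plan": [[45,[-0.4,-0.3,0],[0,0,0]],[45,[-0.75,-0.65,0],[0,0,0]],[45,[-0.9,-0.8,0],[0,0,0]]]}}

```text
clock: 16.3
position: [587.3, 69.5, 123.7]
ee_rot: [0.709, -0.706, -0.0, 0.0]
contact_force: [0.1, -0.4, -1.6]
gripper_width: 53.0
grasp_force: 63.8
```

>>> {"fn": "jog_arm", "kwargs": {"plan": [[45,[-0.3,-0.2,0],[0,0,0]],[45,[-0.5,-0.4,0],[0,0,0]],[45,[-0.6,-0.55,0],[0,0,0]],[45,[-0.6,-0.55,0],[0,0,0]]]}}

```text
clock: 16.8
position: [641.2, 128.3, 123.2]
ee_rot: [0.708, -0.706, -0.0, 0.001]
contact_force: [0.3, -0.8, -2.2]
gripper_width: 53.1
grasp_force: 63.8
```

Run:
```python
from look import *
d,w=look("w7")
for a in[(48,26),(138,31)]:
    try: wells(w,[a])
    except Exception as e: print(e)
d=get_image("side");cv2.imwrite("pics/s7.png",d["img"][60:400,130:440,::-1].repeat(2,0).repeat(2,1)[:600])
```

```text
pos [641.2 128.3 123.2] t 16.8 F [ 0.3 -0.8 -2.2]
well 26 27.5 346 [643.1  47.6  26.7]
well 26 25 226 [643.1  47.7  25.9]
well 31 27.5 245 [643.3 138.1  30.9]
well 31 25 193 [643.4 140.7  30.5]
```

View pics/s7.png

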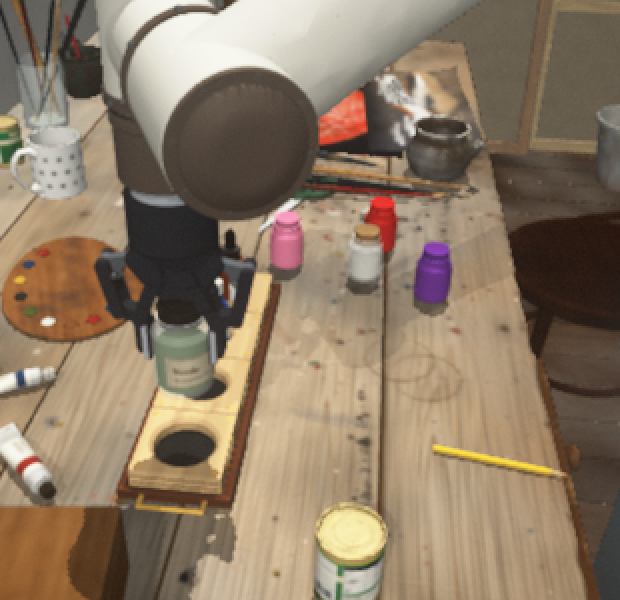

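The green jar is held upright near the 62 well.

>>> {"fn": "jog_arm", "kwargs": {"plan": [[45,[-0.095,-0.018,0],[0,0,0]],[45,[-0.095,-0.018,0.3],[0,0,0]],[45,[-0.095,-0.018,0.55],[0,0,0]],[45,[-0.095,-0.018,0.55],[0,0,0]],[45,[-0.095,-0.018,0.6],[0,0,0]],[45,[-0.095,-0.018,0.68],[0,0,0]],[45,[-0.095,-0.018,0.76],[0,0,0]],[45,[-0.095,-0.018,0.81],[0,0,0]],[45,[-0.095,-0.018,0.81],[0,0,0]]]}}

```text
clock: 18.02
position: [642.8, 137.3, 42.7]
ee_rot: [0.708, -0.706, -0.0, 0.001]
contact_force: [-0.7, 0.1, 0.6]
gripper_width: 52.9
grasp_force: 63.8
```

>>> {"fn": "jog_arm", "kwargs": {"plan": [[45,[0,0,0.012],[0,0,0]],[62,[0,0,0.012],[0,0,0]],[75,[0,0,0.012],[0,0,0]],[85,[0,0,0.012],[0,0,0]],[85,[0,0,0.012],[0,0,0]],[85,[0,0,-0.3],[0,0,0]],[85,[0,0,-0.7],[0,0,0]],[85,[0,0,-1],[0,0,0]]]}}

```text
clock: 19.02
position: [643.5, 137.6, 145.3]
ee_rot: [0.708, -0.706, 0.0, -0.001]
contact_force: [-0.2, 0.4, -0.1]
gripper_width: 85.0
grasp_force: 0.0
```

>>> {"fn": "jog_arm", "kwargs": {"plan": [[85,[0.2,0.4,-0.3],[0,0,0]],[85,[0.6,0.7,-0.3],[0,0,0]],[85,[1,0.8,-0.3],[0,0,0]]]}}

```text
clock: 19.4
position: [561.8, 36.6, 174.3]
ee_rot: [0.709, -0.706, 0.0, -0.001]
contact_force: [0.2, -0.9, -0.2]
gripper_width: 85.0
grasp_force: 0.0
```

>>> {"fn": "jog_arm", "kwargs": {"plan": [[85,[0.5,0.4,0],[0,0,0]],[85,[1,0.8,0],[0,0,0]],[85,[1,0.8,0],[0,0,0]]]}}

```text
clock: 19.77
position: [480.7, -65.3, 173.6]
ee_rot: [-0.707, 0.708, 0.0, -0.0]
contact_force: [0.4, 0.3, 0.4]
gripper_width: 85.1
grasp_force: 0.0
```

>>> {"fn": "jog_arm", "kwargs": {"plan": [[85,[0.5,0,0],[0,0,0]],[85,[1,0,0],[0,0,0]]]}}

```text
clock: 20.02
position: [484.8, -163.6, 173.9]
ee_rot: [0.709, -0.705, 0.001, -0.001]
contact_force: [0.5, -0.7, 0.8]
gripper_width: 85.0
grasp_force: 0.0
```

>>> {"fn": "jog_arm", "kwargs": {"plan": [[85,[0.4,0,0.15],[0,0,0]],[85,[0.78,0.03,0.3],[0,0,0]],[85,[0.78,0.03,0.3],[0,0,0]],[85,[0.78,0.03,0.3],[0,0,0]]]}}

```text
clock: 20.52
position: [481.7, -240.8, 143.5]
ee_rot: [0.708, -0.706, 0.0, -0.0]
contact_force: [0.1, 0.4, -0.3]
gripper_width: 84.7
grasp_force: 0.0
```

Run:
```python
from look import *
d,w=look("w8");body(w,479,-240,23.5,10,40);top(w,479,-240,66,80,25)
d=get_image("top");w=cloud(d,d["extrinsics"]);top(w,641,138,95,125,30);cv2.imwrite("pics/t8.png",d["img"][120:320,100:440,::-1].repeat(2,0).repeat(2,1))
```

```text
pos [ 481.7 -240.8  143.5] t 20.52 F [ 0.1  0.4 -0.3]
obj 479 -240 361 fitR [ 479.9 -240.1]
top 1995 mid [ 480.1 -240.4   69.9] mean [ 480.1 -241.5   71.3] ext [33.9 34.8  7.4]
top 281 mid [639.5 136.4 101.5] mean [640.5 137.1 103.6] ext [41.5 41.5 12.9]
```

View pics/w8.png

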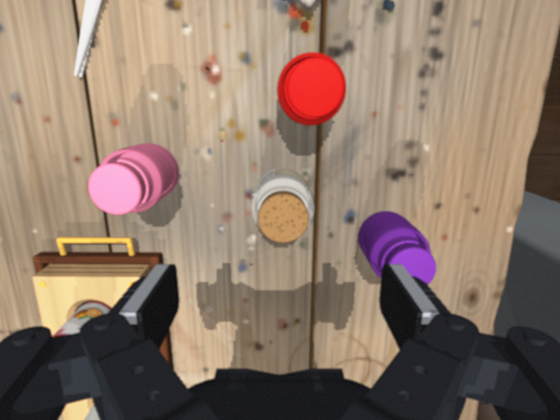

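The cork jar at (283,207) is clear of the pink, red and purple jars along the closing line.

>>> {"fn": "jog_arm", "kwargs": {"plan": [[85,[-0.005,0.017,0.4],[0,0,0]],[85,[-0.005,0.017,0.8],[0,0,0]],[85,[-0.005,0.017,1],[0,0,0]],[85,[-0.005,0.017,1],[0,0,0]]]}}

```text
clock: 21.12
position: [479.0, -239.4, 42.5]
ee_rot: [0.709, -0.706, -0.001, 0.001]
contact_force: [0.7, -0.5, 0.3]
gripper_width: 85.0
grasp_force: 0.0
```

>>> {"fn": "jog_arm", "kwargs": {"plan": [[85,[0,0,0.15],[0,0,0]],[85,[0,0,0.27],[0,0,0]],[85,[0,0,0.27],[0,0,0]],[60,[0,0,0.27],[0,0,0]],[45,[0,0,0.27],[0,0,0]],[36,[0,0,0.27],[0,0,0]],[36,[0,0,0.27],[0,0,0]],[36,[0,0,0.27],[0,0,0]]]}}

```text
clock: 22.12
position: [480.0, -240.7, 17.1]
ee_rot: [0.708, -0.706, 0.001, -0.0]
contact_force: [-1.4, 0.1, 6.2]
gripper_width: 43.6
grasp_force: 61.6
```

>>> {"fn": "jog_arm", "kwargs": {"plan": [[36,[0,0,-0.4],[0,0,0]],[36,[0,0,-0.8],[0,0,0]],[36,[-0.3,-0.1,-1],[0,0,0]],[36,[-0.7,-0.2,-1],[0,0,0]],[36,[-1,-0.2,-1],[0,0,0]],[36,[-1,-0.2,-1],[0,0,0]]]}}

```text
clock: 22.88
position: [498.7, -138.9, 115.9]
ee_rot: [0.709, -0.705, -0.001, 0.0]
contact_force: [-0.3, -0.7, -1.9]
gripper_width: 44.0
grasp_force: 61.7
```

>>> {"fn": "jog_arm", "kwargs": {"plan": [[36,[-0.5,-0.2,0],[0,0,0]],[36,[-0.9,-0.4,0],[0,0,0]],[36,[-1,-0.5,0],[0,0,0]]]}}

```text
clock: 23.25
position: [549.6, -39.1, 115.9]
ee_rot: [0.709, -0.706, -0.0, 0.0]
contact_force: [-0.2, -0.3, -0.5]
gripper_width: 43.9
grasp_force: 61.7
```

>>> {"fn": "jog_arm", "kwargs": {"plan": [[36,[-0.4,-0.4,0],[0,0,0]],[36,[-0.75,-0.75,0],[0,0,0]],[36,[-0.88,-0.93,0],[0,0,0]],[36,[-0.88,-0.93,0],[0,0,0]],[36,[-0.88,-0.93,0],[0,0,0]]]}}

```text
clock: 23.88
position: [640.6, 46.5, 115.6]
ee_rot: [0.708, -0.707, -0.001, 0.001]
contact_force: [-0.3, -0.6, -0.9]
gripper_width: 43.5
grasp_force: 61.7
```

>>> {"fn": "jog_arm", "kwargs": {"plan": [[36,[-0.01,-0.02,0.3],[0,0,0]],[36,[-0.01,-0.02,0.55],[0,0,0]],[36,[-0.01,-0.02,0.55],[0,0,0]],[36,[-0.01,-0.02,0.6],[0,0,0]],[36,[-0.01,-0.02,0.68],[0,0,0]],[36,[-0.01,-0.02,0.76],[0,0,0]],[36,[-0.01,-0.02,0.82],[0,0,0]],[36,[-0.01,-0.02,0.82],[0,0,0]]]}}

```text
clock: 24.88
position: [643.5, 49.0, 33.9]
ee_rot: [0.708, -0.706, -0.0, 0.0]
contact_force: [-0.4, -0.4, -1.9]
gripper_width: 44.0
grasp_force: 61.7
```

>>> {"fn": "jog_arm", "kwargs": {"plan": [[36,[0.01,0,0.005],[0,0,0]],[36,[0.01,0,0.01],[0,0,0]],[52,[0.01,0,0.01],[0,0,0]],[66,[0.01,0,0.01],[0,0,0]],[85,[0.01,0,0.01],[0,0,0]],[85,[0.01,0,0.01],[0,0,0]],[85,[0.01,0,-0.3],[0,0,0]],[85,[0.01,0,-0.7],[0,0,0]],[85,[0.01,0,-1],[0,0,0]]]}}

```text
clock: 26.0
position: [644.1, 48.0, 136.2]
ee_rot: [0.708, -0.706, 0.001, -0.001]
contact_force: [1.0, -0.2, 1.2]
gripper_width: 85.1
grasp_force: 0.0
```

>>> {"fn": "jog_arm", "kwargs": {"plan": [[85,[0,0.4,-0.4],[0,0,0]],[85,[0,0.8,-0.6],[0,0,0]],[85,[0,1,-0.6],[0,0,0]],[85,[0,1,-0.6],[0,0,0]]]}}

```text
clock: 26.5
position: [542.7, 47.6, 195.3]
ee_rot: [0.708, -0.706, 0.0, -0.001]
contact_force: [-0.5, -0.4, -0.6]
gripper_width: 84.7
grasp_force: 0.0
```

>>> {"fn": "jog_arm", "kwargs": {"plan": [[85,[0,0.5,0],[0,0,0]],[85,[0,0.9,0],[0,0,0]],[85,[0,1,0],[0,0,0]],[85,[0,1,0],[0,0,0]]]}}

```text
clock: 27.0
position: [444.4, 47.7, 194.6]
ee_rot: [0.708, -0.706, 0.0, -0.0]
contact_force: [-0.1, -0.3, 0.6]
gripper_width: 85.0
grasp_force: 0.0
```

Run:
```python
from look import *
s=read_state();print(s["clock"],np.round(s["position"],1))
for n in("side","top"):
    d=get_image(n);w=cloud(d,d["extrinsics"]);print(n)
    for a in[(641,-42,92,112,15),(641,-132,105,130,18),(641,138,95,125,26),(641,48,78,100,24),(476,263,60,85,34)]:
        try: top(w,*a)
        except Exception as e: print(a,"none")
    if n=="side": cv2.imwrite("pics/s9.png",d["img"][120:400,130:430,::-1].repeat(2,0).repeat(2,1))
```

```text
27.0 [444.4  47.7 194.6]
side
top 36 mid [640.4 -40.   97.7] mean [640.1 -37.6  98.4] ext [11.4 16.5 10.5]
top 23 mid [ 641.1 -128.2  110.9] mean [ 640.9 -127.9  111.1] ext [10.4  9.8 11.3]
top 318 mid [641.7 139.7 100.9] mean [640.7 143.  103.3] ext [40.9 41.  11.6]
top 165 mid [642.6  50.   83.4] mean [642.   53.   85.2] ext [32.8 32.4 10.3]
top 943 mid [475.8 264.1  66.5] mean [475.7 266.9  68.1] ext [56.6 59.1 12.9]
top
top 30 mid [639.5 -40.8  98. ] mean [639.3 -41.6 100.3] ext [11.8 11.2  9.9]
top 28 mid [ 640.4 -130.5  112.6] mean [ 639.7 -130.9  112.8] ext [10.4 10.7 10. ]
top 277 mid [641.1 137.1 101.5] mean [640.7 137.  103.7] ext [38.9 40.2 12.8]
top 181 mid [642.   47.2  84.6] mean [641.6  47.7  85.7] ext [32.3 33.6 12.4]
top 439 mid [477.1 262.8  67.4] mean [478.7 265.1  68.1] ext [51.4 55.9 13.7]
```

View pics/s9.png

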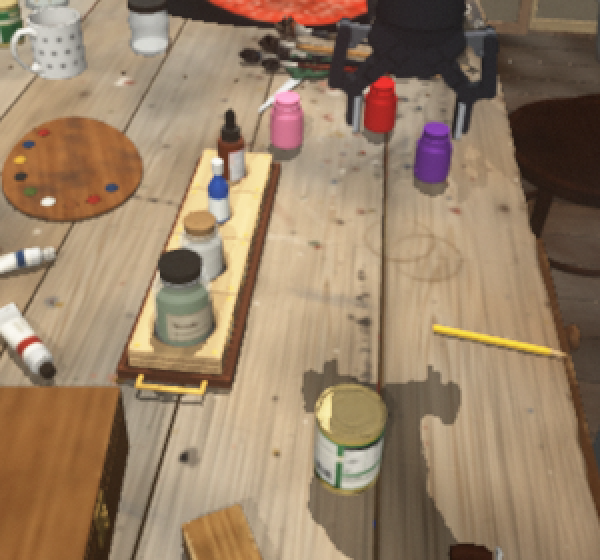

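All four stand upright and fully down in their wells, at the heights expected, and the tin has not moved.

```bash
python3 -c "from bench import *;print(job_done())"
```

```text
the job is handed in; nothing more can be done
None
```

The two bottles and two pigment jars are in the rack, each upright and fully down in its matching well; the green tin was left where it stood, and the job was handed in at about 27 s on the robot clock.

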